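# Load a TLC plate under the screen of the UV viewing cabinet

### The job

Load the TLC plate for viewing: take its metal carrier by the blue grip and slide it nose first under the amber screen of the UV cabinet, between the white guides, feeling for them because the stage stands where the last user left it. Push it gently back against the spring bar and let its tail down behind the front sill, so that it lies flat on the stage, held between bar and sill. Keep the glass plate in its carrier, force nothing, leave the other things where they stand, and let go.

Things in the scene. Friction and masses are not known exactly. Their poses are not given: they have to be found in the camera images.
- plate_carrier: Aluminium plate carrier, a tray 120 (x) x 70 (y) x 11 mm high with a blue grip at its tail; the white TLC plate lies loose in its pocket (103 x 53 mm; floor 4 mm thick, rim 7 mm above it). 140 to 260 g. Origin: centre of its underside; x points to the nose (+60 mm; tail at -60 mm), z up. Underside chamfered at nose (5 mm) and tail (2.5 mm).
- grip (a point): Where to take the carrier: point inside its blue grip, at carrier x = -69.5, y = 0, z = 33 mm. The grip is a bar 30 mm wide (y) and 14 mm thick that leans back over the tail, 35 degrees from vertical; its axis runs from carrier x = -54, z = 11 mm up 50 mm along (-sin 35, 0, cos 35). Pinch its flat sides (y = -15, +15 mm), the tool tilted like the grip.
- tlc_plate: White glass TLC plate with coloured spots, 100 (x) x 50 (y) x 3 mm, 37 g, loose in the carrier's pocket: centre 3.5 mm ahead of the carrier's origin, underside 4 mm above the carrier's. Origin: centre of its underside.
- uv_cabinet: UV viewing cabinet, off-white, 168 deep (x) x 150 wide (y) x 150 mm high, fixed to the bench, amber screen in front. Origin: centre of its underside; x points from its open front (x = -84 mm) to its back, z up. Its stage (floor, sill, guides, spring bar) stands on a stiff cross slide wherever it was last left: up to 6 mm off centre in x and in y, parallel, not reported, immovable by pushing.
- sill_edge (a point): Middle of the front sill's top inner edge with the stage centred (cabinet x = -74, y = 0, z = 22 mm); the real one is up to 6 mm off in x and y. The sill is 10 mm thick (x), 112 mm wide and 8 mm higher than the stage floor (14 mm above the bench); the carrier goes in over it and its tail ends behind it.
- guide_mouth (a point): Middle of the stage floor at the mouth of the white, slippery guides with the stage centred (cabinet x = -62, y = 0, z = 14 mm); really up to 6 mm off in x and y. Guides: 20 mm high above the floor, 94 mm apart at the mouth, narrowing to 74 mm within 18 mm, straight for 82 mm from there: 2 mm play on each side of the carrier.
- screen_edge (a point): Middle of the overhanging lower front edge of the screen (cabinet x = -58, y = 0, 66 mm above the bench); the front leans back 13 degrees from here to 137 mm. Side walls begin here, 63 to 75 mm from the middle. A light baffle hangs behind at x = -26 mm down to 46 mm. With the carrier home the grip stands right before this edge: an upright gripper would hit the front.
- nest_home (a point): Where the carrier's origin is when home with the stage centred, axes alike: cabinet x = -14, y = 0, z = 14 mm; really up to 6 mm off in x and y with the stage. Home: underside on the stage floor, tail against the sill's inner face, nose on the spring bar.
- locating_bar (a joint): Travel (m) of the white, slippery spring bar at the back of the stage: 0 at rest, face 114 mm behind the sill's inner face, 1 to 22 mm above the floor, 52 mm wide; yields backwards, stops hard at 0.009. Spring 2 N at rest, 4.4 N at 0.006, 5.6 N at 0.009. The tail clears the sill only beyond 0.006, so 3 mm are to spare; about 0.006 with the carrier home.
- bottle_amber: Brown glass bottle with black cap, 72 mm across, 172 mm high; bystander. Origin: centre of its underside.
- label_tape: Roll of cream label tape lying flat, 77 mm across, 19 mm high; bystander. Origin: centre of its underside.
- tweezers: Steel forceps lying flat, 130 x 15 x 7 mm; bystander. Origin: centre of the underside.
- marker_red: Red marker pen lying, 16 x 128 x 14 mm; bystander. Origin: centre of the underside.
- stand_top (a point): Middle of the top of the gel casting stand, a fixed frame with two upright plates to the right of the work, 176 (x) x 285 (y) x 214 mm high, square to the world axes: an obstacle to carry the arm round or over. This point does not move.

How it is judged (in metres and radians):
On the way, in this order (a step that is already met when the one before it is completed fails the run):
1. the carrier is lifted clear of the bench (height (world z) of plate_carrier above 0.02 m), for 0.2 s.
2. the carrier's nose is through the slot and the spring bar is being pushed back (value of joint locating_bar above 0.003 m), for 0.1 s.
At the end, for the whole second after the job is handed in: The carrier lies flat on the stage (within 2.5 mm and 2 degrees), nose to the back, in line with the cabinet, its tail behind the sill, held by the spring bar, which is still pushed back by over 3 mm; the TLC plate lies flat in the carrier's pocket; all is released and at rest (height (world z) of plate_carrier between 0.012 and 0.0165 m and x of plate_carrier in the frame of uv_cabinet between -0.0225 and -0.003 m and x of grip in the frame of uv_cabinet below -0.07 m and angle between the x axis of plate_carrier and the x axis of uv_cabinet, either way round below 0.06 rad and angle between plate_carrier's own z axis and vertical below 0.035 rad and value of joint locating_bar above 0.003 m and z of tlc_plate in the frame of plate_carrier below 0.0065 m and angle between the z axis of tlc_plate and the z axis of plate_carrier, either way round below 0.04 rad and horizontal distance between tlc_plate and plate_carrier below 0.009 m and linear speed of plate_carrier below 0.01 m/s); the robot touches nothing.
It fails at once if the TLC plate leaves its pocket in the carrier (z of tlc_plate in the frame of plate_carrier above 0.016 m or horizontal distance between tlc_plate and plate_carrier above 0.02 m).
It fails at once if the carrier is forced against the cabinet, its stage or its spring bar with more than 80 N (contact force between plate_carrier and uv_cabinet above 80 N).
It fails at once if the robot presses on the cabinet with more than 40 N (contact force between any of the fingers, the arm and uv_cabinet above 40 N).
It fails at once if a bystander is pushed more than 3 cm from its place or knocked over (distance of any of bottle_amber, label_tape, tweezers, marker_red from where it was at the start of the episode above 0.03 m or angle between bottle_amber's own z axis and vertical above 0.5 rad).
It also fails if it takes over 61 s, if anything falls off the work surface, if the arm or the gripper's body presses on something with over 40 N, if the wrist force passes 120 N, or if a joint passes its speed limit or range.

### The arm

A 6-joint arm with a two-finger parallel gripper is mounted at the origin on a cart in front of the work surface, level with it; the furniture and walls round the work are solid. World frame = base frame: x ahead of the robot, y to its left, z up, the work surface at z = 0. Lengths are in mm, angles in rad, forces in N, time in s.
With the tool pointing down it reaches from about 300 to 775 mm from the base axis. Payload 14.6 kg.
Tool frame: the origin (TCP) lies at the very end of the fingers, on their centre line; the grasp point (between the pads) lies 19 mm behind it (ctrl.pinch_z is the z of the grasp point in the tool frame, in mm); z points along the fingers, y is the direction in which the jaws open and shut (so a half turn about z gives the same grasp; the last joint's range is limited). The gripper opens to 94 mm and grips with 3 to 60 N. Pads are 16 mm wide; open, the fingers measure 119 mm over their backs; the gripper's body (75 mm by 177 mm) begins 78 mm behind the grasp point.
Start: joints at [1.122, 0.3, 1.521, -0, 1.321, -0.067], TCP at [204.922, 510.388, 205.446] pointing down, gripper open.
Joint ranges: [-3.03, 3.03], [-0.79, 2.21], [0.23, 2.52], [-1.04, 4.18], [0, 3.07], [-2.55, 2.55]. Speed limits (rad/s): [2.22, 2.22, 2.57, 3.14, 3.14, 3.14].

### API

Orientations are given as a 3x3 rotation matrix whose columns are the frame's x, y, z axes.
In Python, from plant import status, camera, ctrl gives the robot as it stands. The module is installed in compiled form; this text tells all that it offers.
- The arm moves only by the shell command python3 -m pendant 'ROWS' [FORCE]. ROWS is JSON, a list of rows, each a list of 7 numbers: the shift along the tool's x, y, z in m, then the turn, a rotation vector about the tool's x, y, z in degrees, then the finger opening in m, from 0 to 0.094. A call has 1 to 12 rows; each row shifts and turns the commanded pose from where the row before left it, along the tool's axes as they then stand; what a row does not reach is not made up. A row lasts 1/10 s, in which the tool goes at most 50 mm and 8.59 degrees, less where a joint would pass 70% of its speed; a pose out of reach is approached as far as the arm can. A call is refused whole if a number of a shift passes 0.05 or a number of a turn 8.59, either way. A call with a gripper value outside its range is refused whole. The fingers move at their own pace and stop on an object; FORCE is the grip in N (left out, the last holds). Time passes only in rows, so rows that do not move let the fingers close. It gives the time, the measured TCP pose, the force and the opening at its end, in the units of the state.
- status.observe(): the state, without advancing time (a new reading comes with each control period).
- camera(name): name is "scene" or "top" or "wrist"; returns a dict with "image" (420x560x3 uint8, blue, green, red), "intrinsics" (3x3 intrinsics, pixels), "extrinsics" (4x4, takes a point from camera to world coordinates). Camera axes: x right, y down, z forward; pixel columns grow to the right and rows downward; lengths in mm; the calibration is good to about 2 mm. A picture is of the moment at which its call begins. There is no depth.
- ctrl.hand_in(): hands the job in, once; it reports no verdict.
The state is a dict: "time": time; "qpos": joint angles; "joint_velocities": joint speeds; "effort": joint torques, N m; "position": TCP position; "ee_rot": TCP orientation; "force": force on the tool from outside, world axes, zero at the start; "ft_torque": the same for the moment, N m; "opening": finger opening in mm.
Only numpy, scipy, OpenCV 4.12 (cv2) and the standard library are available. Lean on these libraries where they do the work, as an engineer would, in place of code of your own. Each camera call takes 0.05 s, during which the arm holds its last target.

## Working session

There is one attempt and no reset: what is moved stays moved. The work goes in short steps, Python scripts to look and compute and a shell command to move; the robot and the scene stay as the last step left them, time stands still between calls to the robot, and variables do not carry over. Pictures are saved under pics/ and viewed, and the job is handed in when it is done.

```bash
mkdir -p pics; python3 - <<'E'
from plant import status,camera,ctrl
import cv2,numpy as np
s=status.observe(); print(s['time'],s['position'],np.round(s['ee_rot'],3).tolist(),s['force'],s['opening'],ctrl.pinch_z)
for n in ('scene','top','wrist'):
    c=camera(n); cv2.imwrite(f'pics/{n}0.png',c['image']); print(n,np.round(c['intrinsics'],1).tolist(),np.round(c['extrinsics'],3).tolist())
E
```

```text
0.0 [204.80135714 510.13967052 204.87342222] [[-0.928, 0.373, -0.0], [0.373, 0.928, -0.001], [0.0, -0.001, -1.0]] [-0.18709865 -0.81516462 -0.20255311] 93.80928983591934 -18.8
scene [[398.2, 0.0, 273.6], [0.0, 398.2, 209.9], [0.0, 0.0, 1.0]] [[0.554, -0.58, 0.598, -27.988], [-0.832, -0.368, 0.415, -178.852], [-0.021, -0.727, -0.686, 756.026], [0.0, 0.0, 0.0, 1.0]]
top [[508.0, 0.0, 292.9], [0.0, 508.0, 207.8], [0.0, 0.0, 1.0]] [[0.011, -0.997, 0.079, 421.333], [-1.0, -0.01, 0.004, 176.264], [-0.003, -0.079, -0.997, 1267.327], [0.0, 0.0, 0.0, 1.0]]
wrist [[308.5, 0.0, 281.8], [0.0, 308.5, 212.2], [0.0, 0.0, 1.0]] [[0.373, 0.9, 0.225, 139.61], [0.928, -0.361, -0.093, 537.268], [-0.002, 0.244, -0.97, 384.154], [0.0, 0.0, 0.0, 1.0]]
```

View pics/scene0.png

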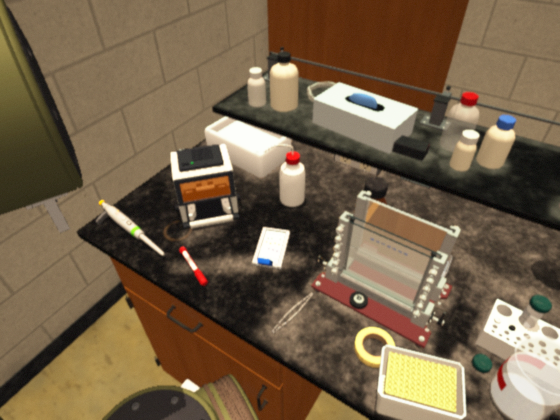

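View pics/top0.png

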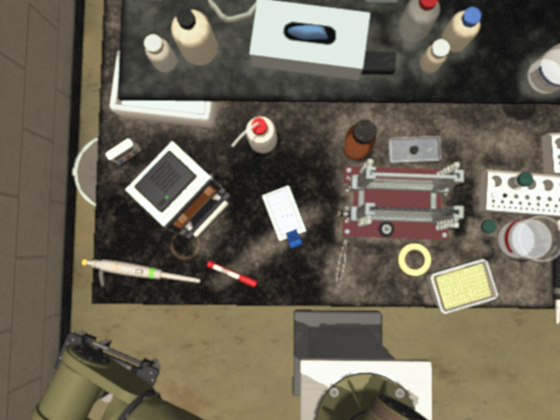

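View pics/wrist0.png

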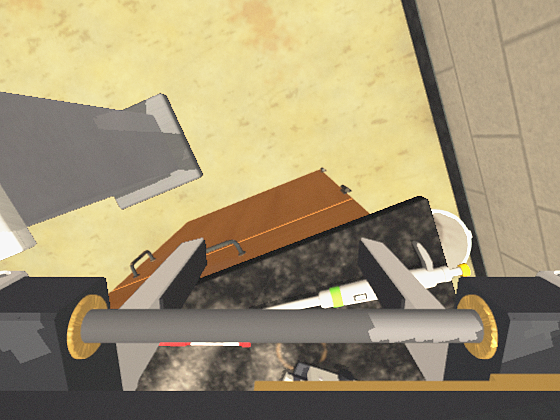

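The top view shows the carrier at about (284,212) with its blue grip at (294,240). The cabinet is at (178,188), front facing lower right with the sill near (210,218). The stand is at right, and the bottle, tape, tweezers and marker are clear of the path. Next I'll zoom in to measure.

```bash
cat > h.py <<'E'
import numpy as np,cv2
from plant import status,camera,ctrl
def ray(c,u,v):
    K=c['intrinsics'];E=c['extrinsics'];d=E[:3,:3]@np.linalg.solve(K,[u,v,1.]);return E[:3,3],d
def onz(c,u,v,z):
    o,d=ray(c,u,v);return o+d*(z-o[2])/d[2]
def proj(c,p):
    E=c['extrinsics'];q=E[:3,:3].T@(np.asarray(p,float)-E[:3,3]);q=c['intrinsics']@q;return q[:2]/q[2]
def zoom(c,x0,y0,w,h,k,name):
    im=cv2.resize(c['image'][y0:y0+h,x0:x0+w],None,fx=k,fy=k,interpolation=cv2.INTER_CUBIC)
    cv2.imwrite(name,im)
E
python3 - <<'E'
from h import *
t=camera('top');s=camera('scene')
zoom(t,110,130,200,140,4,'pics/tz.png');zoom(s,150,130,160,145,4,'pics/sz.png')
for n,c in(('t',t),('s',s)):
    im=c['image'];hsv=cv2.cvtColor(im,cv2.COLOR_BGR2HSV)
    m=cv2.inRange(hsv,(100,120,60),(125,255,255))
    k,l,st,ce=cv2.connectedComponentsWithStats(m)
    for i in range(1,k):
        if st[i,4]>15: print(n,'blue',st[i],ce[i])
E
```

```text
t blue [463   6  19  20 269] [471.82899628  15.42750929]
t blue [287 230  16  18 184] [293.94565217 239.26630435]
s blue [497 116  18  13 185] [505.77297297 121.83783784]
s blue [258 258  14   7  72] [264.23611111 261.29166667]
```

View pics/tz.png

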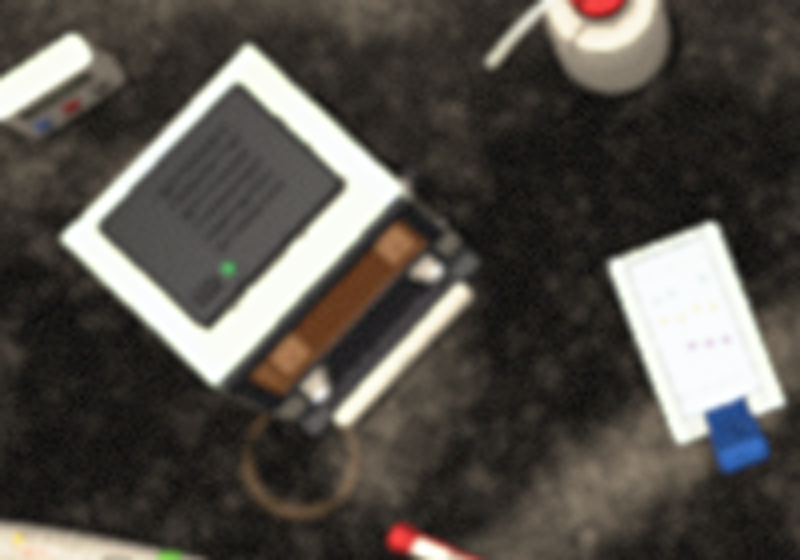

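View pics/sz.png

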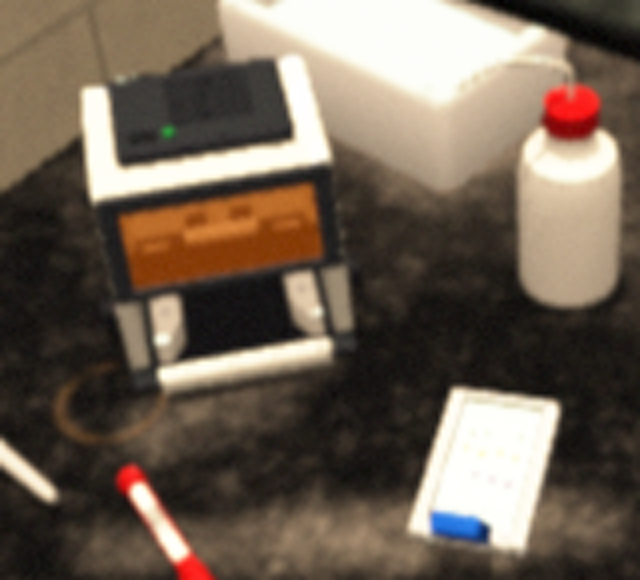

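```bash
python3 - <<'E'
from h import *
t=camera('top');s=camera('scene')
def rect(c,x0,y0,w,h,lo,name,z):
    k=4
    im=cv2.resize(c['image'][y0:y0+h,x0:x0+w],None,fx=k,fy=k,interpolation=cv2.INTER_CUBIC)
    m=(im.min(2)>lo).astype(np.uint8)
    m=cv2.morphologyEx(m,cv2.MORPH_CLOSE,np.ones((9,9)))
    n,l,st,ce=cv2.connectedComponentsWithStats(m);i=1+np.argmax(st[1:,4])
    cs,_=cv2.findContours((l==i).astype(np.uint8),0,2);cc=max(cs,key=cv2.contourArea)
    b=cv2.boxPoints(cv2.minAreaRect(cc)); px=(b+.5)/k-.5+[x0,y0]
    P=np.array([onz(c,*p,z)[:2] for p in px])
    print(name,np.round(px,1).tolist(),np.round(P,1).tolist(),'sides',[round(float(np.linalg.norm(P[i]-P[(i+1)%4])),1) for i in range(4)],'ctr',P.mean(0).round(1),
     'dirs',[round(float(np.degrees(np.arctan2(*(P[(i+1)%4]-P[i])[::-1]))),1) for i in range(4)])
rect(t,255,180,60,65,140,'carrier',11)
rect(t,118,135,100,95,120,'cabtop',150)
rect(t,190,198,40,42,150,'sill',22)
# scene rays for blue grip: triangulate blob centroids
o1,d1=ray(t,293.95,239.27);o2,d2=ray(s,264.24,261.29)
A=np.stack([d1,-d2],1);k=np.linalg.lstsq(A,o2-o1,rcond=None)[0]
p,q=o1+k[0]*d1,o2+k[1]*d2;print('grip tri',p.round(1),q.round(1))
E
```

```text
carrier [[260.7, 195.1], [288.7, 184.3], [306.6, 230.7], [278.5, 241.5]] [[551.3, 261.8], [579.0, 192.4], [463.8, 146.9], [436.5, 215.9]] sides [74.7, 123.8, 74.2, 123.6] ctr [507.6 204.3] dirs [-68.2, -158.5, 111.6, 21.8]
cabtop [[123.7, 189.1], [172.7, 138.4], [212.5, 176.9], [163.5, 227.6]] [[547.1, 556.0], [661.9, 450.7], [576.2, 359.8], [462.7, 465.1]] sides [155.8, 124.9, 154.8, 124.0] ctr [562.  457.9] dirs [-42.5, -133.3, 137.1, 47.1]
sill [[192.3, 233.4], [224.1, 199.7], [227.6, 203.0], [195.9, 236.8]] [[453.9, 427.1], [537.9, 351.1], [529.7, 342.1], [445.8, 418.2]] sides [113.3, 12.2, 113.2, 12.1] ctr [491.8 384.6] dirs [-42.2, -132.4, 137.8, 47.8]
grip tri [442.  177.9  37.6] [442.1 177.8  37.6]
```

```bash
cat >> h.py <<'E'
from scipy.spatial.transform import Rotation as Ro
def toolR(yaw,tilt=35.,pitch=0.):   # tool for carrier at yaw; pitch>0 = nose up
    y=np.radians(yaw);a=np.radians(tilt+pitch)
    cx=np.array([np.cos(y),np.sin(y),0]);cy=np.array([-np.sin(y),np.cos(y),0])
    z=np.sin(a)*cx-np.cos(a)*np.array([0,0,1.]);return np.stack([np.cross(cy,z),cy,z],1)
def tcp_for(orig,yaw,par=30.):      # TCP when carrier origin (underside centre) is at orig, level
    y=np.radians(yaw);cx=np.array([np.cos(y),np.sin(y),0]);s,c=np.sin(np.radians(35)),np.cos(np.radians(35))
    g=np.asarray(orig,float)+cx*(-54-par*s)+np.array([0,0,11+par*c])
    return g+18.8*toolR(yaw)[:,2]
def plan(R,p,s=None):
    s=s or status.observe();R0=np.array(s['ee_rot']);p0=np.array(s['position'])
    rv=Ro.from_matrix(R0.T@R).as_rotvec(degrees=True)
    print('now',p0.round(1),'t',round(s['time'],2),'F',np.round(s['force'],2),'open',round(s['opening'],1))
    print('turn(tool)',rv.round(2),'shift in present axes',(R0.T@(p-p0)).round(1),'after turn',(R.T@(p-p0)).round(1),'world',(p-p0).round(1))
E
python3 - <<'E'
from h import *
C=[507.6,204.3,0];R=toolR(21.6);p=tcp_for(C,21.6);print('grasp tcp',p.round(1))
plan(R,p-80*R[:,2])
t=camera('top')
E
```

```text
grasp tcp [451.4 182.1  20.2]
now [204.9 510.3 205.3] t 0.35 F [-0.75 -0.57  0.  ] open 93.6
turn(tool) [-13.28 -33.29 -42.08] shift in present axes [-317.8 -244.3  119.7] after turn [  17.4 -396.   133.8] world [ 203.9 -345.2 -119.6]
```

```bash
python3 -m pendant '[[-0.032,-0.024,0.003,0,0,0,0.094],[-0.032,-0.024,0.003,0,0,0,0.094],[-0.032,-0.024,0.003,0,0,0,0.094],[-0.032,-0.024,0.003,0,0,0,0.094],[-0.032,-0.024,0.003,0,0,0,0.094],[-0.032,-0.024,0.003,0,0,0,0.094],[-0.032,-0.024,0.003,0,0,0,0.094],[-0.032,-0.024,0.003,0,0,0,0.094],[-0.031,-0.024,0.003,0,0,0,0.094],[-0.031,-0.024,0.003,0,0,0,0.094]]' 40
python3 -m pendant '[[0,0,0,-1.66,-4.16,-5.26,0.094],[0,0,0,-1.66,-4.16,-5.26,0.094],[0,0,0,-1.66,-4.16,-5.26,0.094],[0,0,0,-1.66,-4.16,-5.26,0.094],[0,0,0,-1.66,-4.16,-5.26,0.094],[0,0,0,-1.66,-4.16,-5.26,0.094],[0,0,0,-1.66,-4.16,-5.26,0.094],[0,0,0,-1.66,-4.16,-5.26,0.094]]'
python3 - <<'E'
from h import *
C=[507.6,204.3,0];R=toolR(21.6);p=tcp_for(C,21.6)
plan(R,p-70*R[:,2]); print(np.round(status.observe()['qpos'],2))
w=camera('wrist');cv2.imwrite('pics/w1.png',w['image'])
t=camera('top');cv2.imwrite('pics/t1.png',t['image'])
E
```

```text
time: 1.4
position: [411.2, 167.7, 175.5]
ee_rot: [[-0.928, 0.373, 0.0], [0.373, 0.928, 0.0], [-0.0, 0.0, -1.0]]
force: [-0.3, 0.3, -0.5]
opening: 93.8
time: 2.2
position: [410.5, 169.2, 175.8]
ee_rot: [[-0.758, -0.371, 0.536], [-0.304, 0.929, 0.213], [-0.577, -0.002, -0.817]]
force: [0.2, 0.3, 0.1]
opening: 93.8
now [410.5 169.2 175.8] t 2.2 F [0.22 0.27 0.12] open 93.8
turn(tool) [0.02 0.22 0.23] shift in present axes [54.6 -2.9 81.8] after turn [54.3 -3.1 82. ] world [  3.5  -1.9 -98.3]
[ 0.27 -0.23  2.26  0.13  0.5  -1.78]
```

View pics/w1.png

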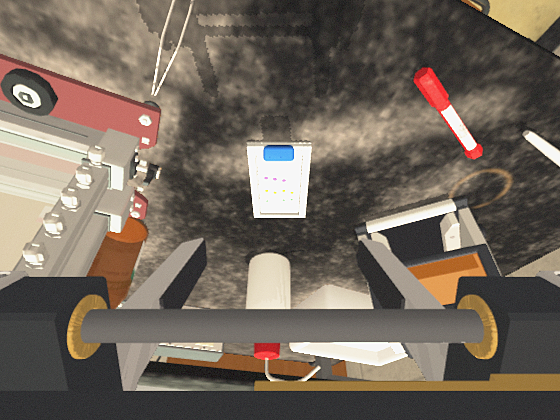

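View pics/t1.png

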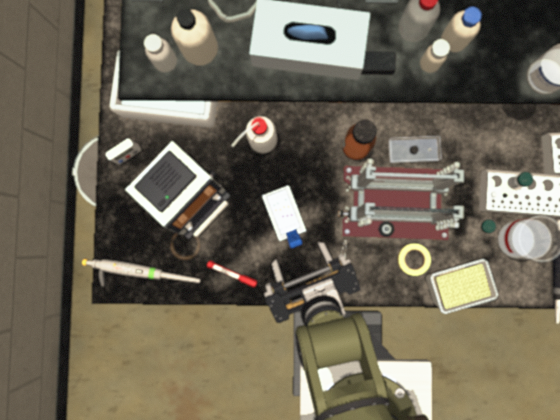

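Wrist view: carrier centred at (278,180) with the grip at (278,153), and the cabinet mouth at right (about (410,240)). The top view shows the gripper at (315,280), clear of the stand and the marker. Next I'll check the grip with the wrist camera and move to the pre-grasp pose.

```bash
python3 - <<'E'
from h import *
w=camera('wrist')
im=w['image'];k=4
x0,y0=235,130
sub=cv2.resize(im[y0:y0+100,x0:x0+95],None,fx=k,fy=k,interpolation=cv2.INTER_CUBIC)
m=cv2.morphologyEx((sub.min(2)>150).astype(np.uint8),cv2.MORPH_CLOSE,np.ones((25,25)))
cs,_=cv2.findContours(m,0,2);cc=max(cs,key=cv2.contourArea)
q=cv2.approxPolyDP(cv2.convexHull(cc),.03*cv2.arcLength(cc,True),True)[:,0]
px=(q+.5)/k-.5+[x0,y0];P=np.array([onz(w,*p,11)[:2] for p in px]);print(px.round(1).tolist(),P.round(1).tolist(),P.mean(0).round(1))
print([round(float(np.linalg.norm(P[i]-P[i-1])),1) for i in range(len(P))],[round(float(np.degrees(np.arctan2(*(P[i]-P[i-1])[::-1]))),1) for i in range(len(P))])
hsv=cv2.cvtColor(im,cv2.COLOR_BGR2HSV);m=cv2.inRange(hsv,(100,120,60),(125,255,255));m[:120]=0;m[180:]=0
u=cv2.moments(m,True);u=(u['m10']/u['m00'],u['m01']/u['m00']);print(u,onz(w,*u,35))
g=[507.6,204.3,0]+np.array([-70*.93,-70*.368,36]);print(g,proj(w,g))
E
python3 -m pendant '[[0.009,-0.0005,0.0137,0,0,0,0.094],[0.009,-0.0005,0.0137,0,0,0,0.094],[0.009,-0.0005,0.0137,0,0,0,0.094],[0.009,-0.0005,0.0137,0,0,0,0.094],[0.009,-0.0005,0.0136,0,0,0,0.094],[0.009,-0.0005,0.0136,0,0.2,0.2,0.094]]'
```

```text
[[329.4, 133.1], [305.4, 218.1], [254.1, 218.6], [246.9, 144.4]] [[416.4, 224.2], [549.9, 259.2], [576.9, 194.4], [461.6, 149.3]] [501.2 206.8]
[87.5, 137.9, 70.1, 123.9] [121.0, 14.7, -67.3, -158.6]
(278.46868250539956, 154.59827213822894) [443.96270768 178.82312454  35.        ]
[442.5  178.54  36.  ] [278.72613978 154.06465063]
time: 2.95
position: [414.8, 168.0, 76.9]
ee_rot: [[-0.767, -0.363, 0.529], [-0.295, 0.932, 0.21], [-0.57, 0.005, -0.822]]
force: [-0.0, 0.3, 0.4]
opening: 94.2
```

The wrist view agrees on the grip to within 1 px (one corner of my outline was spoiled by a bright patch on the bench, so I'm ignoring it). Advancing.

```bash
python3 - <<'E'
from h import *
C=[507.6,204.3,0];R=toolR(21.6);p=tcp_for(C,21.6)
plan(R,p)
E
```

```text
now [414.8 168.   76.9] t 2.95 F [-0.05  0.26  0.36] open 94.2
turn(tool) [ 0.05 -0.28 -0.45] shift in present axes [ 0.1 -0.5 68.9] after turn [ 0.4 -0.4 68.9] world [ 36.6  14.  -56.7]
```

```bash
python3 -m pendant '[[0,0,0.012,0,-0.2,-0.3,0.094],[0,0,0.012,0,0,0,0.094],[0,0,0.012,0,0,0,0.094],[0,0,0.012,0,0,0,0.094],[0,0,0.011,0,0,0,0.094],[0,0,0.01,0,0,0,0.094],[0,0,0,0,0,0,0.094]]'
python3 - <<'E'
from h import *
C=[507.6,204.3,0];R=toolR(21.6);p=tcp_for(C,21.6)
plan(R,p)
w=camera('wrist');cv2.imwrite('pics/w2.png',w['image'])
s=camera('scene');zoom(s,180,180,180,130,4,'pics/s2.png')
E
```

```text
time: 3.65
position: [452.1, 185.8, 25.9]
ee_rot: [[-0.766, -0.366, 0.528], [-0.304, 0.931, 0.205], [-0.566, -0.003, -0.824]]
force: [-0.3, 0.7, -0.2]
opening: 94.0
now [452.1 185.8  25.9] t 3.65 F [-0.26  0.68 -0.25] open 94.0
turn(tool) [-0.21 -0.52  0.  ] shift in present axes [ 4.9 -3.2  3.6] after turn [ 4.9 -3.2  3.5] world [-0.7 -3.8 -5.7]
```

View pics/w2.png

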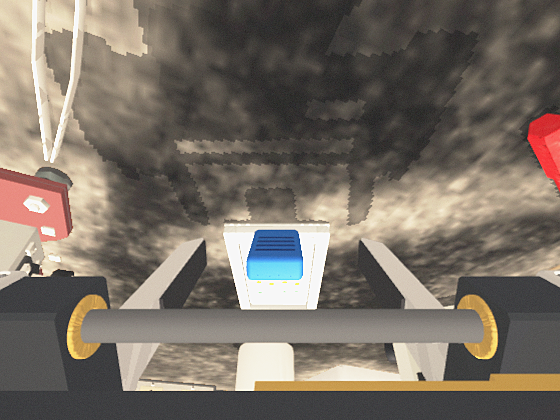

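View pics/s2.png

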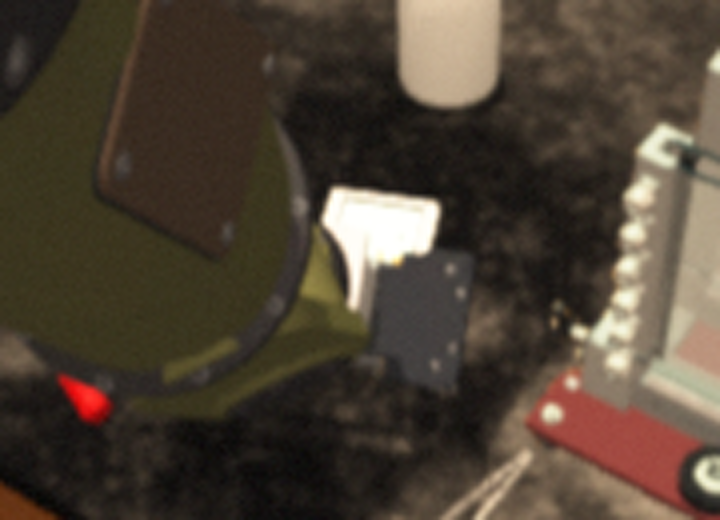

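The wrist view shows the grip centred between the fingers at (275,255). The pose stands about 6 mm off the plan, so I'll check the joints.

```bash
python3 - <<'E'
from h import *
C=[507.6,204.3,0];R=toolR(21.6);p=tcp_for(C,21.6)
plan(R,p); s=status.observe();print(np.round(s['qpos'],3),np.round(s['joint_velocities'],3))
w=camera('wrist');im=w['image']
hsv=cv2.cvtColor(im,cv2.COLOR_BGR2HSV);m=cv2.inRange(hsv,(100,120,60),(125,255,255));m[:200]=0
cs,_=cv2.findContours(m,0,2);print(cv2.boundingRect(max(cs,key=cv2.contourArea)))
for dx,par in((0,50),(7,50),(-7,50)):
  for yy in(-15,15):
    s5,c5=np.sin(np.radians(35)),np.cos(np.radians(35))
    l=np.array([-54-par*s5+dx*c5,yy,11+par*c5+dx*s5]);a=np.radians(21.6)
    P=np.array(C)+[l[0]*np.cos(a)-l[1]*np.sin(a),l[0]*np.sin(a)+l[1]*np.cos(a),l[2]]
    print(dx,yy,proj(w,P).round(1))
plan(R,p)
E
```

```text
now [451.4 185.2  26.3] t 3.75 F [-0.84  0.72  0.17] open 93.8
turn(tool) [-0.24 -0.5   0.04] shift in present axes [ 4.4 -2.9  4.4] after turn [ 4.5 -3.   4.3] world [-0.  -3.2 -6.1]
[ 0.289  0.237  2.268  0.908  0.058 -2.551] [-0.006 -0.017  0.014  0.01  -0.004 -0.017]
(247, 230, 57, 48)
0 -15 [245.1 268.1]
0 15 [304.4 268.3]
7 -15 [245.5 280.8]
7 15 [304.2 281. ]
-7 -15 [244.8 255.1]
-7 15 [304.7 255.3]
now [451.4 185.1  26.5] t 3.8 F [-0.61 -0.98  0.56] open 94.2
turn(tool) [-0.26 -0.48  0.04] shift in present axes [ 4.5 -2.8  4.6] after turn [ 4.5 -2.8  4.5] world [ 0.  -3.  -6.3]
```

Joint 6 has reached its −2.55 limit, with the wrist near straight (q5≈0.06), and that stopped the approach. The half-turned grasp puts q6 mid-range, so I'll back off, turn 180° about the tool axis and re-approach.

```bash
python3 -m pendant '[[0,0,-0.02,0,0,0,0.094],[0,0,-0.025,0,0,0,0.094],[0,0,-0.025,0,0,0,0.094],[0,0,-0.025,0,0,0,0.094],[0,0,0,0,0,8.5,0.094],[0,0,0,0,0,8.5,0.094],[0,0,0,0,0,8.5,0.094],[0,0,0,0,0,8.5,0.094],[0,0,0,0,0,8.5,0.094],[0,0,0,0,0,8.5,0.094],[0,0,0,0,0,8.5,0.094],[0,0,0,0,0,8.5,0.094]]'
python3 -m pendant '[[0,0,0,0,0,8.5,0.094],[0,0,0,0,0,8.5,0.094],[0,0,0,0,0,8.5,0.094],[0,0,0,0,0,8.5,0.094],[0,0,0,0,0,8.5,0.094],[0,0,0,0,0,8.5,0.094],[0,0,0,0,0,8.5,0.094],[0,0,0,0,0,8.5,0.094],[0,0,0,0,0,8.5,0.094],[0,0,0,0,0,8.5,0.094],[0,0,0,0,0,8.5,0.094]]'
sed -i 's/^def toolR.*/def toolR(*a,**k): return toolR0(*a,**k)@np.diag([-1.,-1,1])  # half-turned grasp\n&/;' h.py; sed -i '/^def toolR(yaw/s/toolR(/toolR0(/' h.py
python3 - <<'E'
from h import *
C=[507.6,204.3,0];R=toolR(21.6);p=tcp_for(C,21.6)
plan(R,p-60*R[:,2]);print(np.round(status.observe()['qpos'],2))
E
```

```text
time: 5.0
position: [408.4, 169.4, 94.1]
ee_rot: [[-0.625, 0.574, 0.529], [0.752, 0.625, 0.209], [-0.21, 0.528, -0.823]]
force: [0.9, 0.3, 0.2]
opening: 93.8
time: 6.1
position: [408.4, 169.4, 94.1]
ee_rot: [[0.612, 0.589, 0.529], [0.578, -0.789, 0.209], [0.54, 0.177, -0.823]]
force: [0.4, 0.3, -0.3]
opening: 94.0
now [408.4 169.4  94.1] t 6.1 F [ 0.42  0.25 -0.28] open 94.0
turn(tool) [-0.06  0.34 18.2 ] shift in present axes [-6.6  2.1 26.2] after turn [-5.8  4.  26.1] world [ 11.    0.  -24.8]
[ 0.27 -0.05  2.35  0.24  0.25  0.93]
```

```bash
python3 -m pendant '[[0,0,0,0,0.17,8.5,0.094],[0,0,0,0,0.17,8.5,0.094],[0,0,0,0,0,1.2,0.094],[-0.003,0.002,0.013,0,0,0,0.094],[-0.003,0.002,0.013,0,0,0,0.094],[0,0,0,0,0,0,0.094]]'
python3 - <<'E'
from h import *
C=[507.6,204.3,0];R=toolR(21.6);p=tcp_for(C,21.6)
plan(R,p);print(np.round(status.observe()['qpos'],2))
E
```

```text
time: 6.7
position: [419.0, 169.3, 68.1]
ee_rot: [[0.759, 0.376, 0.531], [0.311, -0.927, 0.212], [0.572, 0.004, -0.821]]
force: [-0.9, -1.0, -0.2]
opening: 94.0
now [419.  169.3  68.1] t 6.7 F [-0.9  -1.03 -0.18] open 94.0
turn(tool) [-0.09  0.14  0.53] shift in present axes [ 1.2  0.1 59.2] after turn [ 1.1  0.  59.2] world [ 32.4  12.8 -47.9]
[0.26 0.05 2.34 0.43 0.16 1.04]
```

```bash
python3 -m pendant '[[0.001,0,0.01,0,0.1,0.5,0.094],[0,0,0.01,0,0,0,0.094],[0,0,0.01,0,0,0,0.094],[0,0,0.009,0,0,0,0.094],[0,0,0.007,0,0,0,0.094],[0,0,0.006,0,0,0,0.094],[0,0,0.004,0,0,0,0.094],[0,0,0.003,0,0,0,0.094],[0,0,0,0,0,0,0.094],[0,0,0,0,0,0,0.094]]'
python3 - <<'E'
from h import *
C=[507.6,204.3,0];R=toolR(21.6);p=tcp_for(C,21.6)
plan(R,p);print(np.round(status.observe()['qpos'],2))
w=camera('wrist');cv2.imwrite('pics/w3.png',w['image'])
E
```

```text
time: 7.7
position: [451.7, 182.6, 21.9]
ee_rot: [[0.761, 0.369, 0.534], [0.3, -0.93, 0.214], [0.575, -0.002, -0.818]]
force: [0.7, -0.3, -0.3]
opening: 93.9
now [451.7 182.6  21.9] t 7.7 F [ 0.72 -0.27 -0.31] open 93.9
turn(tool) [-0.13 -0.13 -0.05] shift in present axes [-1.3  0.5  1.2] after turn [-1.3  0.5  1.2] world [-0.2 -0.6 -1.7]
[ 0.28  0.25  2.28  1.5   0.06 -0.01]
```

View pics/w3.png

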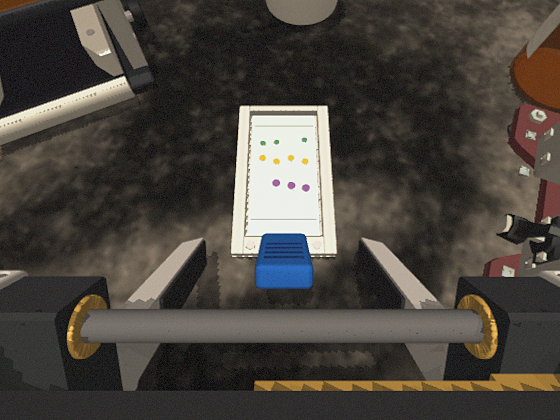

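Good. The wrist view now looks ahead over the carrier: grip centred between the fingers at (284,262), and the plate in its pocket at (284,175). Closing.

```bash
python3 -m pendant '[[-0.001,0,0.001,0,0,0,0.06],[0,0,0,0,0,0,0.04],[0,0,0,0,0,0,0.034],[0,0,0,0,0,0,0.03],[0,0,0,0,0,0,0.02],[0,0,0,0,0,0,0.01],[0,0,0,0,0,0,0.01],[0,0,0,0,0,0,0.01]]' 50
python3 - <<'E'
from h import *
C=[507.6,204.3,0];R=toolR(21.6);p=tcp_for(C,21.6)
plan(R,p);print(np.round(status.observe()['qpos'],2))
E
```

```text
time: 8.55
position: [451.4, 182.3, 19.9]
ee_rot: [[0.762, 0.367, 0.534], [0.299, -0.93, 0.213], [0.575, -0.002, -0.818]]
force: [-0.2, 0.3, -0.0]
opening: 33.6
now [451.4 182.3  19.9] t 8.55 F [-0.23  0.26 -0.03] open 33.6
turn(tool) [-0.08 -0.07 -0.12] shift in present axes [ 0.1  0.2 -0.3] after turn [ 0.1  0.2 -0.3] world [ 0.  -0.2  0.3]
[ 0.28  0.25  2.28  1.58  0.06 -0.09]
```

```bash
python3 -m pendant '[[0,0,0,0,0,0,0.01],[0,0,0,0,0,0,0.01],[0,0,0,0,0,0,0.01]]' 50
python3 -m pendant '[[0.0012,0,-0.0016,0,0,0,0.01],[0.0023,0,-0.0033,0,0,0,0.01],[0.0034,0,-0.0049,0,0,0,0.01],[0.0046,0,-0.0066,0,0,0,0.01],[0.0046,0,-0.0066,0,0,0,0.01],[0.0046,0,-0.0066,0,0,0,0.01],[0.0046,0,-0.0066,0,0,0,0.01],[0.0046,0,-0.0066,0,0,0,0.01],[0.0046,0,-0.0066,0,0,0,0.01],[0,0,0,0,0,0,0.01]]'
python3 - <<'E'
from h import *
print(np.round(status.observe()['qpos'],2))
w=camera('wrist');cv2.imwrite('pics/w4.png',w['image'])
s=camera('scene');zoom(s,150,140,180,135,4,'pics/s4.png')
E
```

```text
time: 8.85
position: [451.4, 182.2, 19.9]
ee_rot: [[0.762, 0.367, 0.534], [0.299, -0.93, 0.213], [0.575, -0.002, -0.818]]
force: [-0.0, -1.6, -0.2]
opening: 29.8
time: 9.85
position: [451.3, 182.4, 78.7]
ee_rot: [[0.761, 0.368, 0.534], [0.299, -0.93, 0.214], [0.575, -0.003, -0.818]]
force: [-0.2, 0.8, -3.2]
opening: 29.5
[0.27 0.09 2.26 0.33 0.19 1.17]
```

View pics/w4.png

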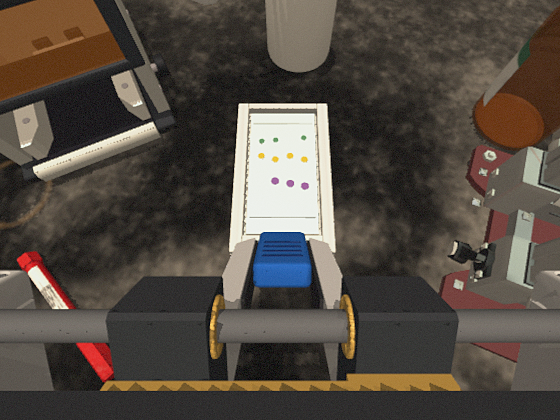

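View pics/s4.png

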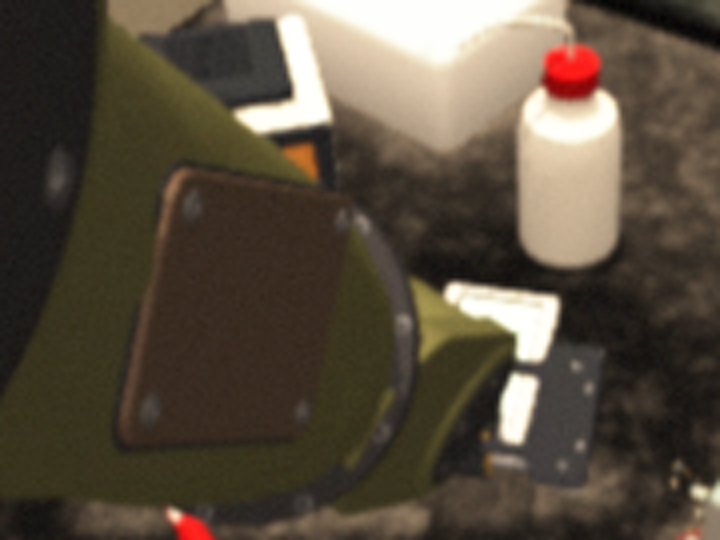

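Lifted: about 3 N of weight on the wrist. The carrier sits square in the grip with the plate in its pocket, and the cabinet mouth with its sill is visible at upper left (sill from (35,170) to (160,130)). Next: align with the cabinet in front of the slot.

```bash
cat >> h.py <<'E'
CAB=np.array([547.7,442.5]);YAW=47.5
def cab(x,y,z=0,yaw=None):
    a=np.radians(YAW if yaw is None else yaw);return np.array([CAB[0]+x*np.cos(a)-y*np.sin(a),CAB[1]+x*np.sin(a)+y*np.cos(a),z])
def tocab(p):
    a=np.radians(YAW);d=np.asarray(p)[:2]-CAB;return np.array([d[0]*np.cos(a)+d[1]*np.sin(a),-d[0]*np.sin(a)+d[1]*np.cos(a),p[2]])
def carrier():   # carrier origin implied by TCP, level grasp
    s=status.observe();R=np.array(s['ee_rot']);cy=-R[:,1];yaw=np.degrees(np.arctan2(-cy[0],cy[1]))
    o=np.array(s['position'])-tcp_for([0,0,0],yaw);return o,yaw
def goto(x,y,z,yaw=None):
    yaw=YAW if yaw is None else yaw
    o,w=carrier();print('carrier cab',tocab(o).round(1),'yaw',round(w,1));plan(toolR(yaw),tcp_for(cab(x,y,z),yaw))
E
python3 - <<'E'
from h import *
goto(-165,1.7,60)
E
```

```text
carrier cab [-202.9 -130.9   57.5] yaw 21.6
now [451.  182.3  77.7] t 9.95 F [ 0.11  0.57 -2.06] open 29.8
turn(tool) [ 14.72  -0.09 -21.33] shift in present axes [ -13.4 -109.4  -11.9] after turn [  27.4 -106.2   16.2] world [-56.8  95.2   2.5]
```

```bash
python3 -m pendant '[[0,0,0,2.1,0,-3.05,0.01],[0,0,0,2.1,0,-3.05,0.01],[0,0,0,2.1,0,-3.05,0.01],[0,0,0,2.1,0,-3.05,0.01],[0,0,0,2.1,0,-3.05,0.01],[0,0,0,2.1,0,-3.05,0.01],[0,0,0,2.1,0,-3.05,0.01],[0,0,0,0,0,0,0.01]]'
python3 -m pendant '[[0.001,-0.004,0.0006,0,0,0,0.01],[0.002,-0.008,0.0012,0,0,0,0.01],[0.0027,-0.0106,0.0016,0,0,0,0.01],[0.0027,-0.0106,0.0016,0,0,0,0.01],[0.0027,-0.0106,0.0016,0,0,0,0.01],[0.0027,-0.0106,0.0016,0,0,0,0.01],[0.0027,-0.0106,0.0016,0,0,0,0.01],[0.0027,-0.0106,0.0016,0,0,0,0.01],[0.0027,-0.0106,0.0016,0,0,0,0.01],[0.0027,-0.0106,0.0016,0,0,0,0.01],[0.002,-0.008,0.0012,0,0,0,0.01],[0,0,0,0,0,0,0.01]]'
python3 - <<'E'
from h import *
goto(-165,1.7,60);print(np.round(status.observe()['qpos'],2))
w=camera('wrist');cv2.imwrite('pics/w5.png',w['image'])
t=camera('top');zoom(t,110,130,200,140,4,'pics/t5.png')
E
```

```text
time: 10.75
position: [451.2, 181.4, 77.1]
ee_rot: [[0.568, 0.721, 0.397], [0.591, -0.693, 0.413], [0.573, 0.0, -0.82]]
force: [-0.6, 0.5, -3.5]
opening: 29.6
time: 11.95
position: [395.6, 278.1, 80.0]
ee_rot: [[0.567, 0.722, 0.397], [0.592, -0.692, 0.414], [0.573, 0.0, -0.819]]
force: [1.2, -0.6, -2.2]
opening: 29.6
carrier cab [-163.6   -0.2   59.8] yaw 46.2
now [395.6 278.1  80. ] t 11.95 F [ 1.18 -0.6  -2.21] open 29.6
turn(tool) [ 0.73  0.02 -1.03] shift in present axes [-1.1 -0.5 -1. ] after turn [-1.1 -0.6 -1. ] world [-1.4 -0.7  0.2]
[0.41 0.09 2.25 0.79 0.31 0.47]
```

View pics/w5.png

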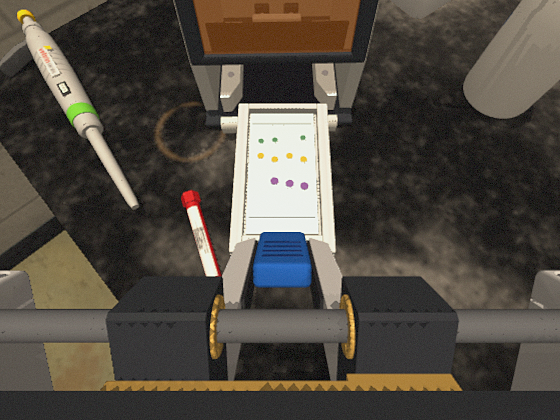

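View pics/t5.png

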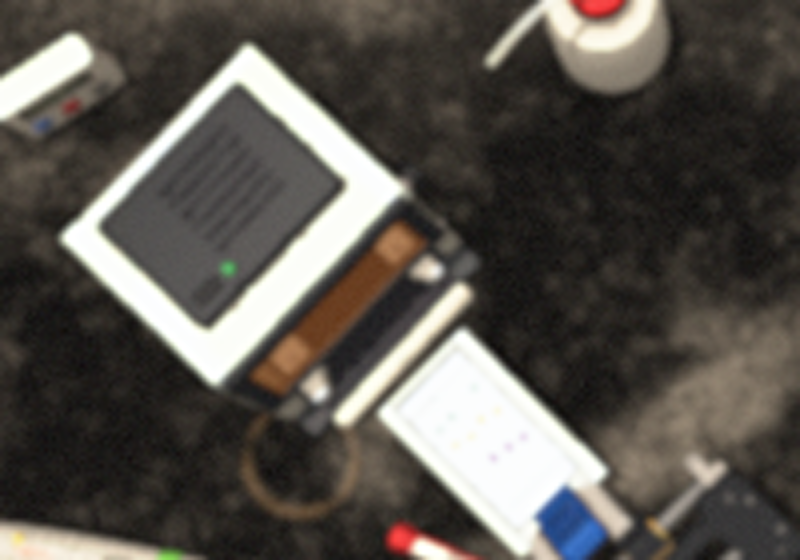

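The carrier now lies in front of the slot, aligned. The wrist view shows the sill ends near (222,123) and (350,119), with the guides at (232,85) and (325,80). I'll measure the lateral relation up close.

```bash
python3 - <<'E'
from h import *
w=camera('wrist');zoom(w,190,40,180,110,4,'pics/w5z.png')
np.save('w5.npy',w,allow_pickle=True)
E
```

```text
(no output)
```

View pics/w5z.png

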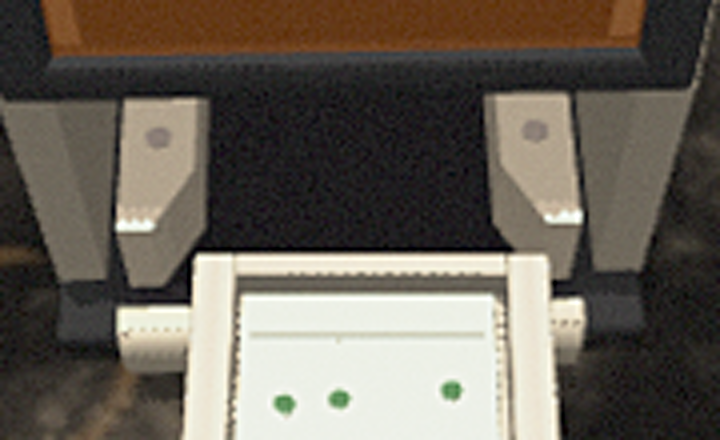

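```bash
python3 - <<'E'
from h import *
w=np.load('w5.npy',allow_pickle=True).item()
def P(u,v,z): return tocab(onz(w,(u+.5)/4-.5+190,(v+.5)/4-.5+40,z))
pairs={'straight z34':((187,155),(500,151),34),'mouth z34':((155,220),(545,213),34),'guide back z34':((186,99),(498,96),34),'sill z22':((118,310),(583,300),22),'nose z71':((193,256),(550,256),71)}
for k,(a,b,z) in pairs.items():
    A,B=P(*a,z),P(*b,z);d=A-B
    print(k,A.round(1),B.round(1),'width',round(float(np.linalg.norm(d[:2])),1),'mid',((A+B)/2).round(1),'yaw rel',round(float(np.degrees(np.arctan2(-d[0],d[1]))),2))
print(tocab(carrier()[0]).round(1))
E
```

```text
straight z34 [-40.1  40.1  34. ] [-40.6 -35.8  34. ] width 75.9 mid [-40.4   2.2  34. ] yaw rel -0.34
mouth z34 [-59.7  47.1  34. ] [-59.7 -45.3  34. ] width 92.4 mid [-59.7   0.9  34. ] yaw rel 0.0
guide back z34 [-22.4  40.9  34. ] [-23.1 -36.3  34. ] width 77.2 mid [-22.8   2.3  34. ] yaw rel -0.56
sill z22 [-75.9  57.3  22. ] [-75.5 -54.9  22. ] width 112.2 mid [-75.7   1.2  22. ] yaw rel 0.21
nose z71 [-101.8   32.    71. ] [-103.4  -38.1   71. ] width 70.1 mid [-102.6   -3.    71. ] yaw rel -1.29
[-163.7   -1.8   59.8]
```

Widths come out right (75.9/74, 92.4/94, 112.2/112, 70.1/70). The stage is about +1.6 mm off laterally, with the sill edge near x ≈ −75.7 mm. Next: correct the yaw by 1.3°, shift to y = 1.6, and lower to an underside height of 28 mm.

```bash
python3 -m pendant '[[0,0,0,0.37,0,-0.51,0.01],[0,0,0,0.36,0,-0.51,0.01],[0,0,0,0,0,0,0.01]]'
python3 - <<'E'
from h import *
goto(-162,1.6,28,47.4)
E
```

```text
time: 12.4
position: [397.0, 276.6, 80.0]
ee_rot: [[0.555, 0.736, 0.388], [0.603, -0.677, 0.422], [0.573, 0.0, -0.819]]
force: [-0.8, -0.0, -4.2]
opening: 29.9
carrier cab [-163.7   -1.1   59.8] yaw 47.4
now [397.  276.6  80. ] t 12.4 F [-0.79 -0.04 -4.25] open 29.9
turn(tool) [ 0.03  0.03 -0.01] shift in present axes [-16.8  -2.7  27. ] after turn [-16.8  -2.7  27. ] world [ -0.8   3.1 -31.8]
```

```bash
python3 -m pendant '[[-0.0028,-0.0005,0.0045,0,0,0,0.01],[-0.0028,-0.0005,0.0045,0,0,0,0.01],[-0.0028,-0.0005,0.0045,0,0,0,0.01],[-0.0028,-0.0004,0.0045,0,0,0,0.01],[-0.0028,-0.0004,0.0045,0,0,0,0.01],[-0.0028,-0.0004,0.0045,0,0,0,0.01],[0,0,0,0,0,0,0.01],[0,0,0,0,0,0,0.01]]'
python3 - <<'E'
from h import *
goto(-150,1.6,28,47.4);print(np.round(status.observe()['qpos'],2))
w=camera('wrist');zoom(w,190,40,180,110,4,'pics/w6z.png');np.save('w6.npy',w,allow_pickle=True)
s=camera('scene');zoom(s,150,130,180,135,4,'pics/s6.png');goto(-150,1.6,28,47.4)
E
```

```text
time: 13.2
position: [396.1, 279.8, 48.3]
ee_rot: [[0.555, 0.736, 0.388], [0.603, -0.677, 0.421], [0.573, 0.0, -0.82]]
force: [0.1, -0.5, -2.9]
opening: 29.7
carrier cab [-162.     1.7   28.1] yaw 47.4
now [396.1 279.8  48.3] t 13.2 F [ 0.06 -0.46 -2.9 ] open 29.7
turn(tool) [ 0.03  0.04 -0.02] shift in present axes [9.8 0.1 6.9] after turn [9.8 0.1 6.9] world [ 8.2  8.7 -0.1]
[0.41 0.18 2.26 1.07 0.27 0.17]
carrier cab [-161.9    1.7   28.3] yaw 47.4
now [396.2 279.9  48.5] t 13.3 F [-0.43  0.25 -2.47] open 29.6
turn(tool) [ 0.04  0.01 -0.01] shift in present axes [9.5 0.1 7.1] after turn [9.5 0.1 7.1] world [ 8.1  8.6 -0.3]
```

View pics/w6z.png

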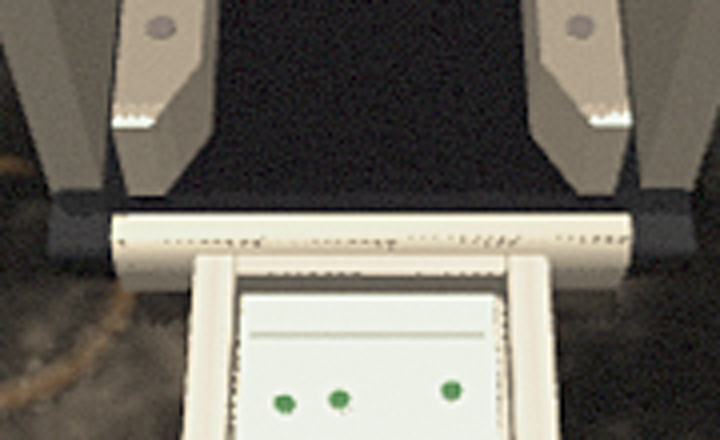

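View pics/s6.png

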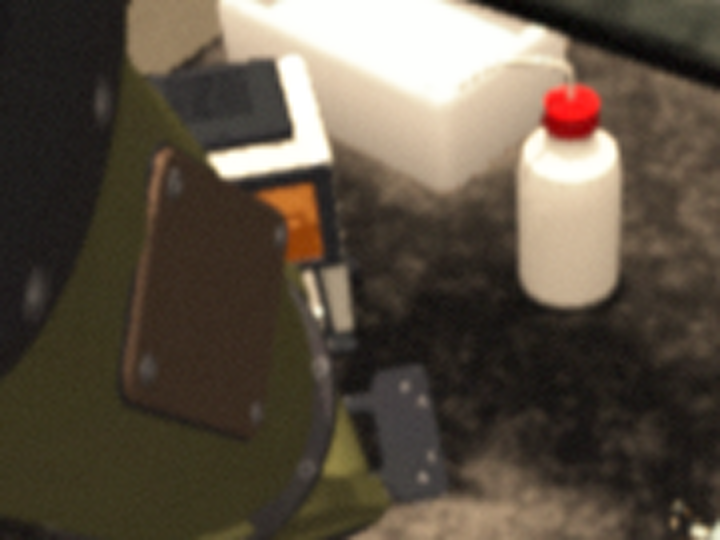

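```bash
python3 - <<'E'
from h import *
w=np.load('w6.npy',allow_pickle=True).item()
z=lambda q:((q-[190,40]+.5)*4-.5).round(1)
for y in(35,-35):
  for h in (-3,0,3): print('nose',y,h,z(proj(w,cab(-102,1.7+y,39.1+h))))
def P(u,v,zz): return tocab(onz(w,(u+.5)/4-.5+190,(v+.5)/4-.5+40,zz))
for n,a,b,zz in(('sill',(113,214),(631,212),22),('mouth',(155,118),(590,118),34),('nose',(193,256),(549,256),39.1),('floor mouth',(166,193),(578,193),14)):
    A,B=P(*a,zz),P(*b,zz);print(n,A.round(1),B.round(1),((A+B)/2).round(1),(A-B)[1].round(1))
E
```

```text
nose 35 -3 [193.2 271.5]
nose 35 0 [191.2 261.2]
nose 35 3 [189.1 250.7]
nose -35 -3 [545.9 270.9]
nose -35 0 [548.  260.6]
nose -35 3 [550.1 250.1]
sill [-75.   57.3  22. ] [-74.7 -55.1  22. ] [-74.9   1.1  22. ] 112.4
mouth [-60.3  47.1  34. ] [-60.5 -45.2  34. ] [-60.4   1.   34. ] 92.2
nose [-100.7   36.4   39.1] [-100.9  -33.6   39.1] [-100.8    1.4   39.1] 70.0
floor mouth [-61.9  47.7  14. ] [-62.1 -45.7  14. ] [-62.   1.  14.] 93.4
```

The nose sits within about 0.4 mm of the stage's centre line. Advancing over the sill to the guide mouth.

```bash
python3 -m pendant '[[0.0041,0,0.0029,0,0,0,0.01],[0.0057,0,0.004,0,0,0,0.01],[0.0057,0,0.004,0,0,0,0.01],[0.0057,0,0.004,0,0,0,0.01],[0.0057,0,0.004,0,0,0,0.01],[0.0041,0,0.0029,0,0,0,0.01],[0,0,0,0,0,0,0.01]]'
python3 - <<'E'
from h import *
goto(-103,1.3,27,47.4);print(np.round(status.observe()['qpos'],2))
E
```

```text
time: 14.0
position: [421.9, 308.2, 48.1]
ee_rot: [[0.555, 0.736, 0.388], [0.603, -0.677, 0.422], [0.573, 0.0, -0.819]]
force: [-0.2, 0.2, -2.4]
opening: 29.6
carrier cab [-123.5    1.9   27.9] yaw 47.4
now [421.9 308.2  48.1] t 14.0 F [-0.25  0.17 -2.44] open 29.6
turn(tool) [0.01 0.03 0.01] shift in present axes [16.3  0.6 12.5] after turn [16.3  0.6 12.5] world [14.3 14.7 -0.9]
[0.45 0.25 2.17 0.97 0.26 0.3 ]
```

```bash
python3 -m pendant '[[0.0027,0.0001,0.0021,0,0,0,0.01],[0.0027,0.0001,0.0021,0,0,0,0.01],[0.0027,0.0001,0.0021,0,0,0,0.01],[0.0027,0.0001,0.0021,0,0,0,0.01],[0.0027,0.0001,0.0021,0,0,0,0.01],[0.0027,0.0001,0.0021,0,0,0,0.01],[0,0,0,0,0,0,0.01]]'
python3 - <<'E'
from h import *
goto(-80,1.3,26,47.4)
w=camera('wrist');zoom(w,190,40,180,110,4,'pics/w7z.png');np.save('w7.npy',w,allow_pickle=True)
E
```

```text
time: 14.7
position: [436.2, 322.7, 47.1]
ee_rot: [[0.555, 0.736, 0.388], [0.603, -0.677, 0.422], [0.573, 0.0, -0.819]]
force: [-0.0, 0.1, -2.9]
opening: 29.7
carrier cab [-103.2    1.2   26.9] yaw 47.4
now [436.2 322.7  47.1] t 14.7 F [-0.02  0.09 -2.9 ] open 29.7
turn(tool) [0.02 0.03 0.  ] shift in present axes [18.5 -0.2 14.1] after turn [18.5 -0.2 14.1] world [15.6 17.2 -0.9]
```

View pics/w7z.png

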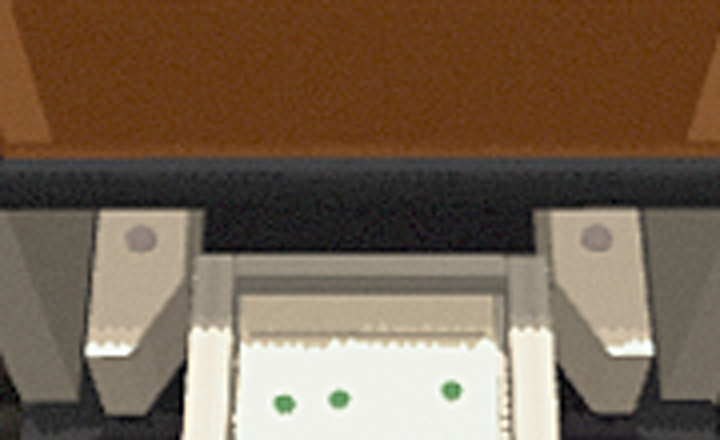

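The nose is entering the straight part of the guides. It spans 193–549 px between guide edges at about 187 and 552, so it's centred to about 0.3 mm. Continuing with a 0.3 mm shift left.

```bash
python3 -m pendant '[[0.0026,-0.0003,0.0020,0,0,0,0.01],[0.0026,0,0.0020,0,0,0,0.01],[0.0026,0,0.0020,0,0,0,0.01],[0.0026,0,0.0020,0,0,0,0.01],[0.0026,0,0.0020,0,0,0,0.01],[0.0026,0,0.0020,0,0,0,0.01],[0.0026,0,0.0020,0,0,0,0.01],[0,0,0,0,0,0,0.01]]'
python3 - <<'E'
from h import *
goto(-30,1.5,25,47.4);print(np.round(status.observe()['ft_torque'],3))
w=camera('wrist');zoom(w,190,40,180,110,4,'pics/w8z.png')
E
```

```text
time: 15.55
position: [451.5, 339.8, 46.0]
ee_rot: [[0.555, 0.736, 0.388], [0.603, -0.677, 0.422], [0.573, 0.0, -0.819]]
force: [0.3, 0.1, -2.1]
opening: 29.8
carrier cab [-80.3   1.5  25.9] yaw 47.4
now [451.5 339.8  46. ] t 15.55 F [ 0.25  0.12 -2.14] open 29.8
turn(tool) [0.02 0.03 0.01] shift in present axes [40.7 -0.1 29.5] after turn [40.7 -0.1 29.6] world [33.9 37.1 -0.9]
[-0.577  0.553  0.019]
```

View pics/w8z.png

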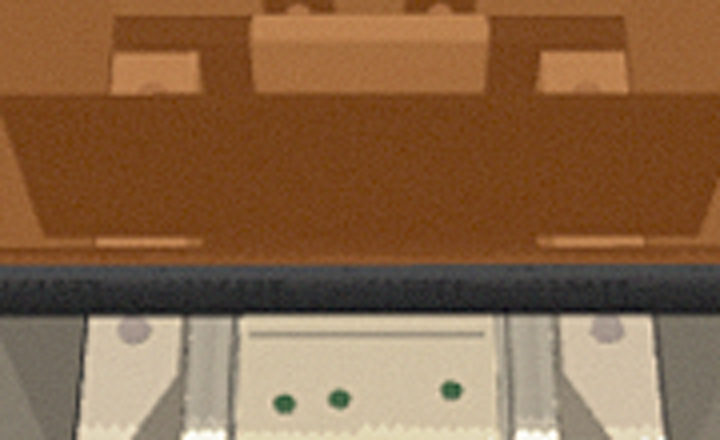

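No contact force. The carrier is between the guides, and the spring bar shows through the amber screen at (250–490, 40–95). Sliding on to 8 mm short of the bar.

```bash
python3 -m pendant '[[0.0041,0,0.0029,0,0,0,0.01],[0.0041,0,0.003,0,0,0,0.01],[0.0041,0,0.003,0,0,0,0.01],[0.0041,0,0.003,0,0,0,0.01],[0.0041,0,0.003,0,0,0,0.01],[0.0041,0,0.003,0,0,0,0.01],[0.0041,0,0.003,0,0,0,0.01],[0.0041,0,0.003,0,0,0,0.01],[0.0041,0,0.003,0,0,0,0.01],[0.0037,0,0.0027,0,0,0,0.01],[0,0,0,0,0,0,0.01]]'
python3 - <<'E'
from h import *
goto(-22,1.5,25,47.4);print(np.round(status.observe()['ft_torque'],3))
w=camera('wrist');zoom(w,190,20,180,130,4,'pics/w9z.png');cv2.imwrite('pics/w9.png',w['image'])
t=camera('top');zoom(t,150,170,100,80,7,'pics/t9.png')
for i in range(4): w=camera('wrist');print(np.round(status.observe()['force'],2))
E
```

```text
time: 16.7
position: [485.6, 376.9, 45.1]
ee_rot: [[0.555, 0.736, 0.388], [0.603, -0.677, 0.422], [0.573, 0.0, -0.819]]
force: [0.7, -0.3, -2.6]
opening: 29.9
carrier cab [-29.9   1.4  24.9] yaw 47.4
now [485.6 376.9  45.1] t 16.7 F [ 0.74 -0.34 -2.55] open 29.9
turn(tool) [0.02 0.02 0.01] shift in present axes [ 6.5 -0.2  4.5] after turn [ 6.5 -0.2  4.5] world [5.2 5.9 0.1]
[-0.567  0.555 -0.044]
[-0.09 -0.06 -2.4 ]
[ 0.18  0.25 -2.53]
[ 0.82 -0.04 -1.52]
[-0.9  -0.46 -2.89]
```

View pics/w9z.png

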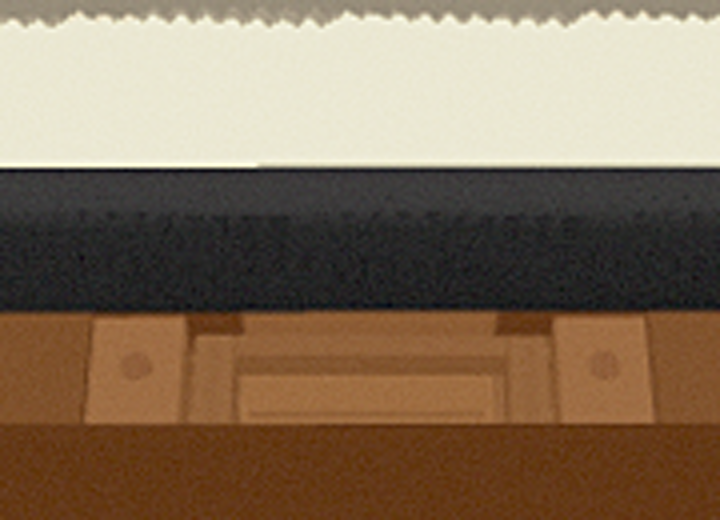

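View pics/t9.png

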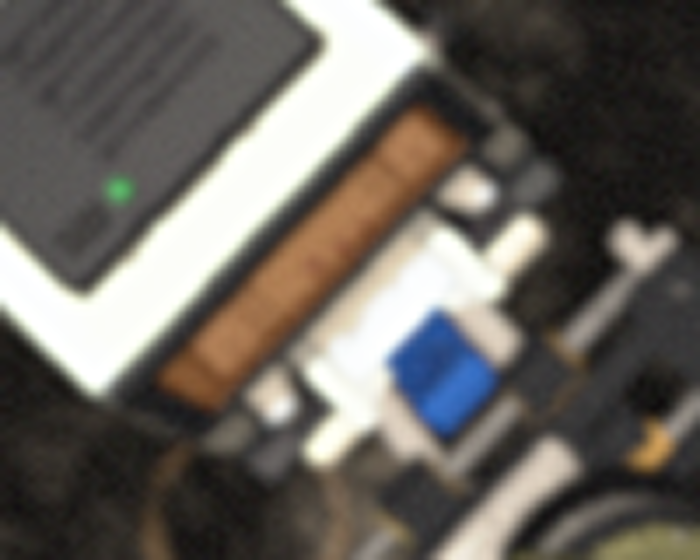

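The carrier is 8 mm short of the bar and clear on all sides. The moment about the cabinet's y axis is a quieter contact signal than the force, so I'll log both and feel forward.

```bash
cat >> h.py <<'E'
def feel(n=3):
    L=[]
    for i in range(n):
        camera('wrist') if i else None
        s=status.observe();a=np.radians(YAW);cx=np.array([np.cos(a),np.sin(a),0]);cy=np.array([-cx[1],cx[0],0])
        L.append([s['force']@cx,s['force']@cy,s['force'][2],s['ft_torque']@cy,s['ft_torque']@cx,s['ft_torque'][2]])
    o,y=carrier();print('t',round(s['time'],2),'cab',tocab(o).round(2),'yaw',round(y,2),'Fx,Fy,Fz,My,Mx,Mz',np.mean(L,0).round(2),'opening',round(s['opening'],1))
E
F='from h import *
feel()'
python3 -c "$F"
python3 -m pendant '[[0.0016,0,0.0012,0,0,0,0.01],[0.0016,0,0.0012,0,0,0,0.01],[0.0016,0,0.0012,0,0,0,0.01],[0,0,0,0,0,0,0.01]]'|grep force; python3 -c "$F"
python3 -m pendant '[[0.0012,0,0.0009,0,0,0,0.01],[0,0,0,0,0,0,0.01]]'|grep force; python3 -c "$F"
python3 -m pendant '[[0.0012,0,0.0009,0,0,0,0.01],[0,0,0,0,0,0,0.01]]'|grep force; python3 -c "$F"
```

```text
t 17.1 cab [-30.47   1.3   24.9 ] yaw 47.38 Fx,Fy,Fz,My,Mx,Mz [-0.2   0.17 -3.28  0.81  0.03 -0.  ] opening 29.7
force: [-0.4, 0.6, -2.3]
t 17.6 cab [-24.4    1.34  24.61] yaw 47.39 Fx,Fy,Fz,My,Mx,Mz [ 0.63  0.53 -2.65  0.79  0.02  0.05] opening 29.9
force: [0.3, 0.4, -3.2]
t 17.9 cab [-22.9    1.35  24.61] yaw 47.38 Fx,Fy,Fz,My,Mx,Mz [-0.13  0.24 -2.56  0.78  0.02 -0.03] opening 29.7
force: [-1.8, -1.7, -2.4]
t 18.2 cab [-21.54   1.39  24.44] yaw 47.39 Fx,Fy,Fz,My,Mx,Mz [-2.26  0.04 -2.28  1.07  0.04  0.04] opening 29.6
```

Contact: Fx ≈ −2.3 N at carrier x ≈ −22, as predicted (−22). The tail should then clear the sill from x ≈ −16, with the hard stop near −13. Pushing gently on.

```bash
F='from h import *
feel()'
python3 -m pendant '[[0.0013,0,0.0008,0,0,0,0.01],[0.0013,0,0.0008,0,0,0,0.01],[0,0,0,0,0,0,0.01]]'|grep force; python3 -c "$F"
python3 -m pendant '[[0.0009,0,0.0006,0,0,0,0.01],[0.0008,0,0.0005,0,0,0,0.01],[0,0,0,0,0,0,0.01]]'|grep force; python3 -c "$F"
```

```text
force: [-2.6, -3.0, -3.3]
t 18.6 cab [-18.48   1.37  24.57] yaw 47.39 Fx,Fy,Fz,My,Mx,Mz [-3.81 -0.58 -3.05  1.47  0.   -0.03] opening 29.8
force: [-2.1, -2.8, -3.4]
t 19.0 cab [-16.44   1.36  24.7 ] yaw 47.39 Fx,Fy,Fz,My,Mx,Mz [-4.01 -0.85 -3.42  1.73 -0.01 -0.  ] opening 29.5
```

```bash
F='from h import *
feel()
w=camera("wrist");zoom(w,190,40,180,130,4,"pics/w10z.png");cv2.imwrite("pics/w10.png",w["image"]);t=camera("top");zoom(t,150,170,100,80,7,"pics/t10.png")'
python3 -m pendant '[[0.0009,0,0.0006,0,0,0,0.01],[0.0008,0,0.0005,0,0,0,0.01],[0,0,0,0,0,0,0.01]]'|grep force; python3 -c "$F"
```

```text
force: [-3.7, -3.7, -4.1]
t 19.4 cab [-14.36   1.36  24.8 ] yaw 47.39 Fx,Fy,Fz,My,Mx,Mz [-4.96  0.16 -3.38  1.86 -0.03  0.02] opening 29.4
```

View pics/w10.png

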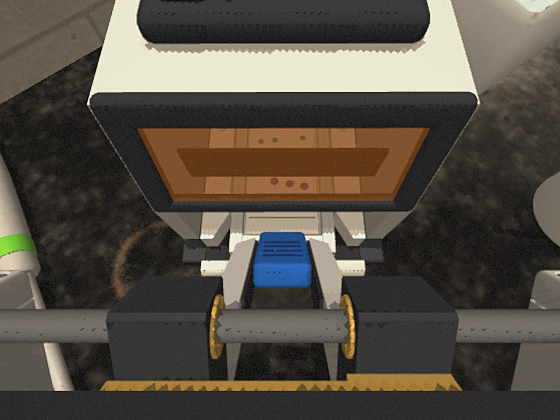

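View pics/t10.png

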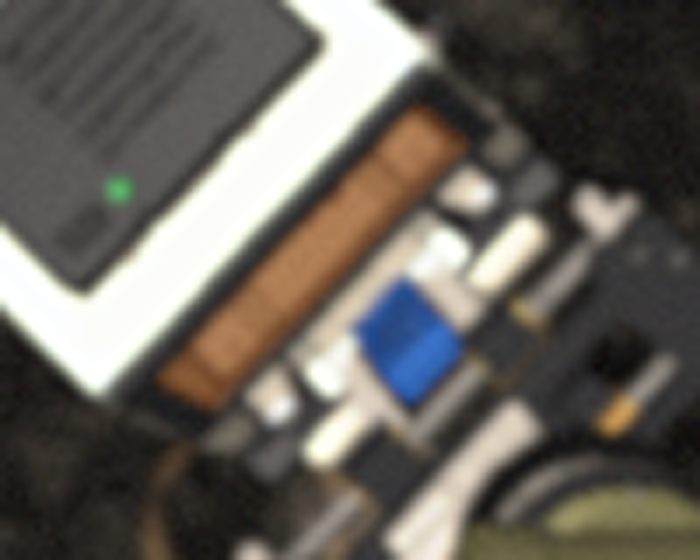

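The tail is behind the sill's inner edge: in the top view there's a dark gap between the carrier and the sill at (460,265). Fx ≈ −5.0 N means a bar travel of about 7.5 mm, well inside the 6–9 mm window. Letting it down.

```bash
F='from h import *
feel(2)'
python3 -m pendant '[[-0.0009,0,0.0012,0,0,0,0.01],[-0.0009,0,0.0012,0,0,0,0.01],[-0.0009,0,0.0012,0,0,0,0.01],[0,0,0,0,0,0,0.01]]'|grep force; python3 -c "$F"
python3 -m pendant '[[-0.0009,0,0.0012,0,0,0,0.01],[-0.0009,0,0.0012,0,0,0,0.01],[0,0,0,0,0,0,0.01]]'|grep force; python3 -c "$F"
```

```text
force: [-4.5, -4.4, -2.4]
t 19.95 cab [-14.37   1.36  20.46] yaw 47.39 Fx,Fy,Fz,My,Mx,Mz [-5.29  0.26 -2.59  1.67  0.    0.07] opening 29.8
force: [-3.7, -3.9, -1.9]
t 20.3 cab [-14.46   1.31  17.48] yaw 47.39 Fx,Fy,Fz,My,Mx,Mz [-4.93  0.02 -2.41  1.64  0.01  0.09] opening 30.0
```

```bash
F='from h import *
feel(2)'
python3 -m pendant '[[-0.0007,0,0.001,0,0,0,0.01],[-0.0007,0,0.001,0,0,0,0.01],[0,0,0,0,0,0,0.01]]'|grep force; python3 -c "$F"
python3 -m pendant '[[-0.0004,0,0.0006,0,0,0,0.01],[0,0,0,0,0,0,0.01]]'|grep force; python3 -c "$F"
```

```text
force: [-4.0, -3.4, -0.4]
t 20.65 cab [-14.43   1.31  15.08] yaw 47.39 Fx,Fy,Fz,My,Mx,Mz [-4.96  0.23 -1.03  1.6   0.02  0.05] opening 29.8
force: [-2.6, -3.5, -2.8]
t 20.9 cab [-14.38   1.27  14.42] yaw 47.38 Fx,Fy,Fz,My,Mx,Mz [-4.59  0.03 -2.35  1.52  0.03  0.09] opening 29.8
```

```bash
F='from h import *
feel(3)'
python3 -m pendant '[[-0.0004,0,0.0006,0,0,0,0.01],[0,0,0,0,0,0,0.01]]'|grep force; python3 -c "$F"
python3 -m pendant '[[-0.0004,0,0.0006,0,0,0,0.01],[0,0,0,0,0,0,0.01]]'|grep force; python3 -c "$F
w=camera('wrist');cv2.imwrite('pics/w11.png',w['image']);zoom(w,190,180,180,110,4,'pics/w11z.png')"
```

```text
force: [-4.4, -5.0, -0.2]
t 21.2 cab [-14.25   1.24  13.93] yaw 47.38 Fx,Fy,Fz,My,Mx,Mz [-6.1  -0.33 -0.05  1.39  0.12  0.16] opening 29.7
force: [-6.8, -5.7, 4.1]
t 21.5 cab [-13.97   1.18  13.72] yaw 47.38 Fx,Fy,Fz,My,Mx,Mz [-8.56  1.03  4.41  1.12  0.34  0.33] opening 29.5
```

View pics/w11z.png

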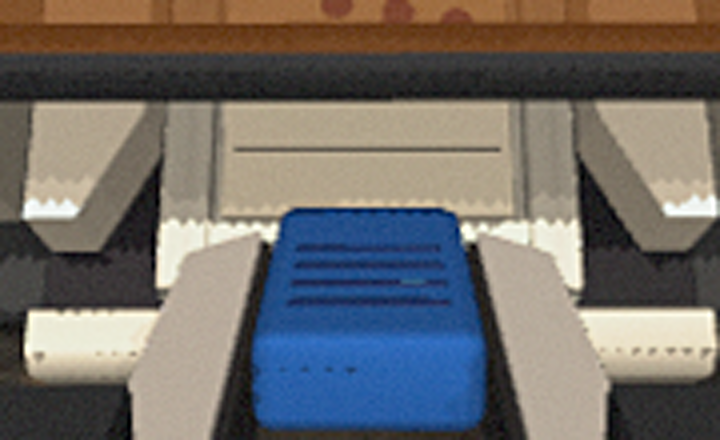

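The carrier is down: Fz reversed at z ≈ 13.9, the stage floor. The image shows the tail lying behind the sill, with a dark gap at (600,300). I'll relieve the press slightly, ease back about 1 mm towards the sill, then open.

```bash
F='from h import *
feel(3)'
python3 -m pendant '[[-0.0004,0,-0.0010,0,0,0,0.01],[-0.0004,0,-0.0003,0,0,0,0.01],[0,0,0,0,0,0,0.01]]'|grep force; python3 -c "$F
w=camera('wrist');zoom(w,190,180,180,110,4,'pics/w12z.png')"
```

```text
force: [-4.1, -4.0, 0.9]
t 21.95 cab [-15.64   1.25  13.77] yaw 47.38 Fx,Fy,Fz,My,Mx,Mz [-5.58  0.24  1.06  0.96  0.23  0.21] opening 29.7
```

View pics/w12z.png

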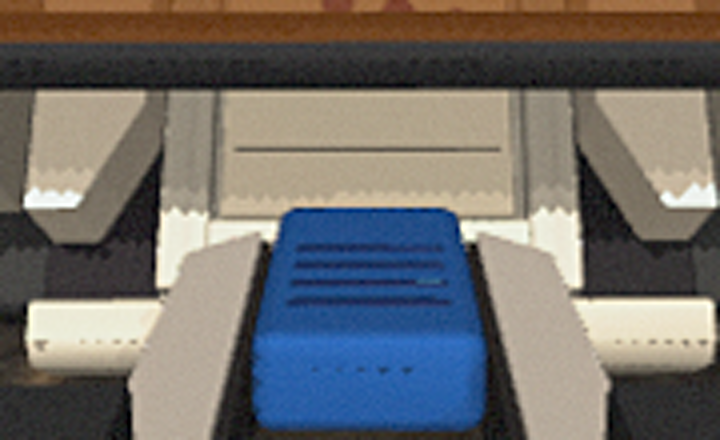

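The tail is now close against the sill, and the remaining Fx is the bar's spring. Releasing.

```bash
python3 -m pendant '[[0,0,0,0,0,0,0.032],[0,0,0,0,0,0,0.036],[0,0,0,0,0,0,0.045],[0,0,0,0,0,0,0.06],[0,0,0,0,0,0,0.07],[0,0,0,0,0,0,0.07],[0,0,0,0,0,0,0.07]]'
python3 -c "
from h import *
feel(3)
w=camera('wrist');zoom(w,170,160,220,130,3.5,'pics/w13z.png')"
```

```text
time: 22.7
position: [495.1, 387.2, 33.6]
ee_rot: [[0.555, 0.736, 0.388], [0.603, -0.677, 0.422], [0.573, 0.0, -0.819]]
force: [-0.1, 0.0, 0.1]
opening: 69.4
t 22.8 cab [-15.91   1.31  13.39] yaw 47.38 Fx,Fy,Fz,My,Mx,Mz [-0.13  0.22  0.3   0.36  0.06 -0.01] opening 70.0
```

View pics/w13z.png

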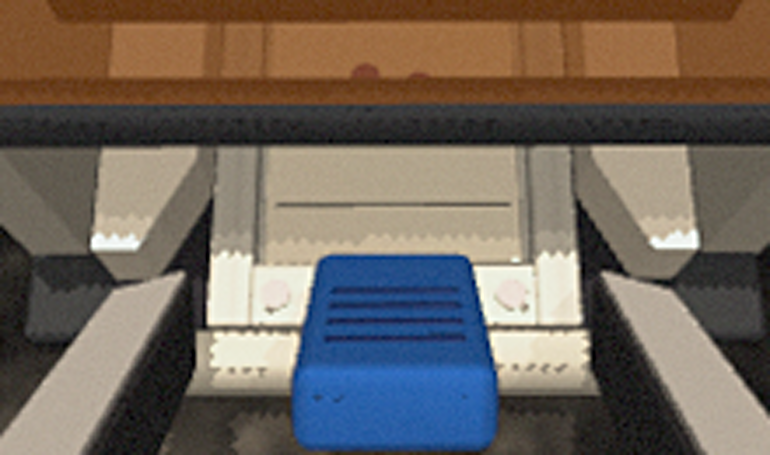

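Force is zero, and the carrier lies square with its tail tight on the sill at y≈328 px. Withdrawing along the grip's axis.

```bash
python3 -m pendant '[[0,0,-0.004,0,0,0,0.07],[0,0,-0.008,0,0,0,0.07],[0,0,-0.012,0,0,0,0.07],[0,0,-0.015,0,0,0,0.07],[0,0,-0.02,0,0,0,0.07],[0,0,-0.02,0,0,0,0.07],[0,0,-0.02,0,0,0,0.07],[0,0,-0.02,0,0,0,0.07],[0,0,-0.02,0,0,0,0.07],[0,0,0,0,0,0,0.07]]'
python3 -c "
from h import *
feel(1)
w=camera('wrist');cv2.imwrite('pics/w14.png',w['image']);zoom(w,170,40,220,140,3.6,'pics/w14z.png');np.save('w14.npy',w,allow_pickle=True)
t=camera('top');zoom(t,150,170,100,80,7,'pics/t14.png')"
```

```text
time: 23.85
position: [441.2, 328.2, 150.0]
ee_rot: [[0.553, 0.736, 0.391], [0.602, -0.677, 0.423], [0.576, 0.002, -0.818]]
force: [-0.8, -0.4, -0.4]
opening: 70.0
t 23.85 cab [-95.75   1.12 129.78] yaw 47.35 Fx,Fy,Fz,My,Mx,Mz [-0.83  0.29 -0.37  0.33  0.04  0.  ] opening 70.0
```

View pics/w14z.png

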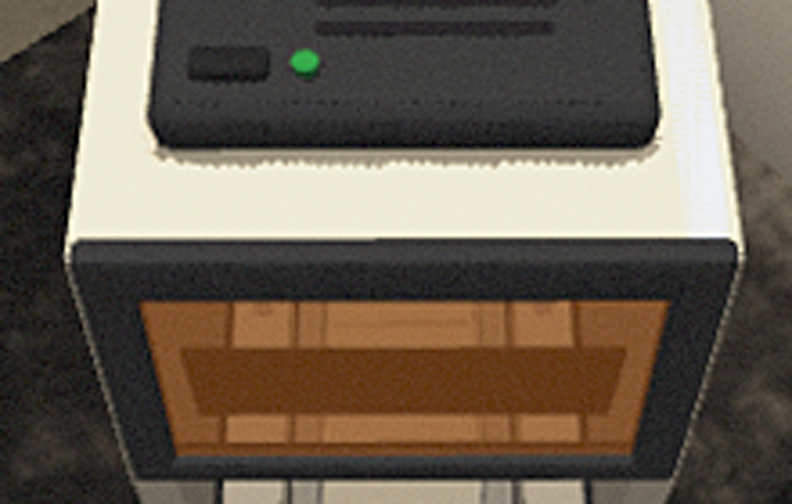

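View pics/t14.png

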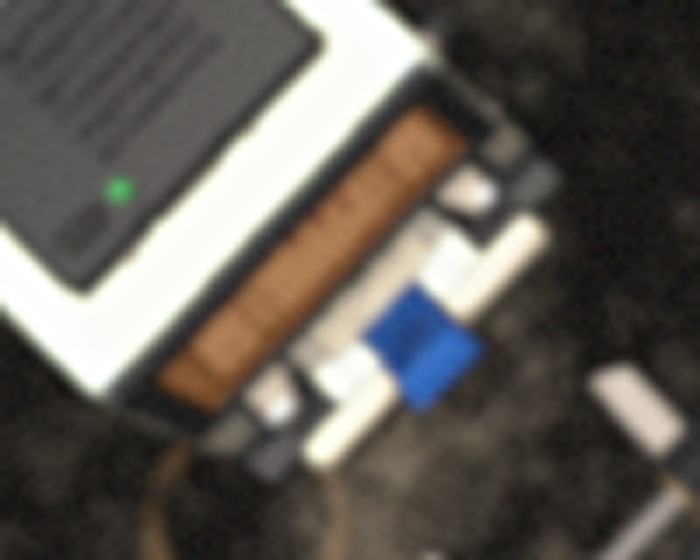

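```bash
python3 -c "
from h import *
w=camera('wrist');zoom(w,190,150,180,130,4,'pics/w15z.png');cv2.imwrite('pics/w15.png',w['image'])
np.save('w15.npy',w,allow_pickle=True)
import sys
# predicted positions for home carrier: tail rim corners at z 25, sill inner edge ends
z=lambda q:((q-[190,150]+.5)*4-.5).round(0)
for n,p in(('tail top L',(-74.9,36,25)),('tail top R',(-74.9,-34,25)),('sill L',(-74.9,57,22)),('sill R',(-74.9,-55,22)),('grip top',(-14.9-82.7,1.2,14+52))): print(n,z(proj(w,cab(*p))))"
```

```text
tail top L [241. 225.]
tail top R [500. 224.]
sill L [166. 229.]
sill R [575. 228.]
grip top [370. 249.]
```

View pics/w15z.png

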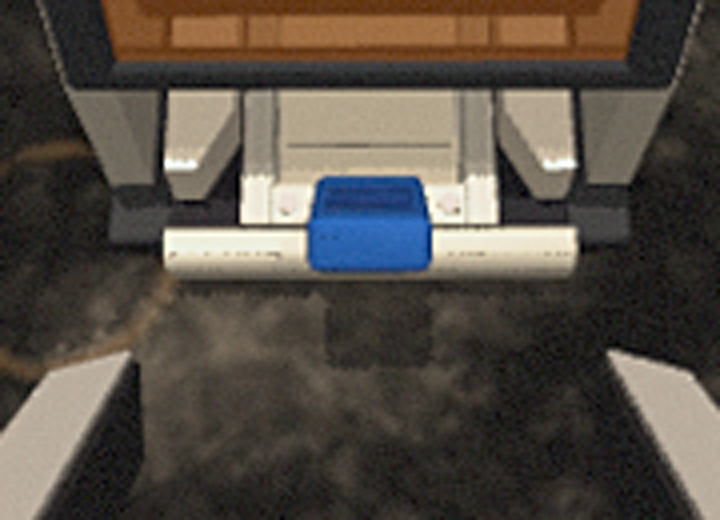

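The picture matches the predicted home pose to 2 px: tail corners at (242,224) and (498,222) against (241,225) and (500,224), with the sill at y≈228. The robot is clear and bears no load. Handing in.

```bash
python3 -c "
from h import *
s=status.observe();print(s['time'],np.round(s['force'],1),np.abs(s['joint_velocities']).max().round(3));print(ctrl.hand_in())"
```

```text
24.0 [-0.1  0.3 -0.8] 0.02
the job is handed in; nothing more can be done
None
```

I loaded the plate carrier and handed the job in at 24.0 s; the hand-in gives no verdict. The carrier lies on the stage with its tail behind the sill, held by the spring bar, and the gripper is open and well clear.

- **Taking the carrier:** the first approach stopped about 6 mm short because joint 6 reached its limit, before I had touched the carrier. I backed off, turned the tool half round and gripped it that way.
- **Sliding it in:** I found the stage about 1 mm off in y and about 1 mm off in x. The carrier went over the sill and between the guides with no contact force. It met the bar within about 1 mm of where I had predicted.
- **Pushing and lowering:** I pushed the bar back about 7.5 mm, at about 5 N, then lowered the tail onto the floor. Touching down on the floor gave the highest force I saw, about 9 N. I eased it back against the sill before releasing.

**Last checks:**
- The tail corners are within about 2 px of the predicted home position and square with the sill.
- The wrist force is near zero.
- The plate looked seated in its pocket in every view, the last few partly through the amber screen.
- Bar travel at home was not measured. With the tail against the sill it should be about 6 mm.
- I took no final picture of the bystanders, but the path stayed clear of them.

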